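# Cap the open port of the gas manifold

### The arm

A 7-joint arm with a two-finger parallel gripper is mounted at the origin on a cart in front of the work surface, level with it; the furniture and walls round the work are solid. World frame = base frame: x ahead of the robot, y to its left, z up, the work surface at z = 0. Lengths are in mm, angles in rad, forces in N, time in s.
With the tool pointing down it reaches from about 425 to 1025 mm from the base axis. Payload 9.4 kg.
Tool frame: the origin (TCP) lies midway between the tips of the shut fingers; the grasp point (between the pads) lies 19 mm behind it (env.grip_point_offset is the distance from the TCP to the grasp point, in mm); z points along the fingers, y is the line along which they close (so a half turn about z gives the same grasp; the last joint's range is limited). The gripper opens to 93 mm and grips with 3 to 60 N. Pads are 15 mm wide; open, the fingers measure 128 mm over their backs; the gripper's body (75 mm by 188 mm) begins 65 mm behind the grasp point.
Start: joints at [-1.37, 0.599, -0.003, 1.599, 0.002, 0.943, -0.08], TCP at [198.829, 697.202, 218.618] pointing down, gripper open.
Joint ranges: [-2.57, 2.57], [-0.35, 1.97], [-1.29, 1.29], [0.11, 2.56], [-1.05, 4.19], [0.11, 1.86], [-2.63, 2.63]. Speed limits (rad/s): [2.22, 2.22, 3.01, 3.01, 3.14, 3.14, 3.14].

### API

Orientations are given as a 3x3 rotation matrix whose columns are the frame's x, y, z axes.
In Python, from plant import env gives the robot as it stands. The module is installed in compiled form; this text tells all that it offers.
- The arm moves only by the tool arm_command, never from a script. Its argument "rows" is one flat list of numbers, 5 for each row, row after row: the gripper's target within -1 to 1 (fully open at 1, half-way at 0, shut at -1), then the shift along the tool's x, y, z in mm, then the turn about the tool's z in rad. A call has 1 to 5 rows; each row shifts and turns the commanded pose from where the row before left it, along the tool's axes as they then stand; what a row does not reach is not made up. A row lasts 1/12 s, in which the tool goes at most 41.7 mm and 7.16 degrees, less where a joint would pass 70% of its speed; a pose out of reach is approached as far as the arm can. A call is refused whole if a number of a shift passes 41.7 or a number of a turn 0.125, either way. A call with a gripper value outside its range is refused whole. The fingers move at their own pace and stop on an object; "squeeze" is the grip in N (left out, the last holds). Time passes only in rows, so rows that do not move let the fingers close. It gives the time, the measured TCP pose, the force, the opening and the grip force at its end, in the units of the state.
- env.get_state(): the state, without advancing time (a new reading comes with each control period).
- env.snapshot(name): name is "side" or "top"; returns (picture, depth): 384x512x3 uint8, red, green, blue; 384x512 float32, mm along the optical axis (not along the pixel's ray), 0 where there is no reading.
- env.get_calibration(name): a dict with "vfov" (degrees; the focal length in pixels is half the picture's height over the tangent of half this angle, whatever the lens; pixels are square), "cx", "cy" (the principal point, pixels), "view" (4x4, takes a point from world to camera coordinates). Camera axes: x right, y up, looking along -z (the intrinsics and any distortion apply to the point x, -y, -z); pixel columns grow to the right and rows downward; lengths in mm; the calibration is good to about 2 mm. A picture is of the moment at which its call begins. get_calibration takes no time and is no camera call.
- env.job_done(): hands the job in; it is judged then, once.
Trained networks look in the newest picture that a camera, given by its name, has taken for a name from the list of things; names that differ only in an ending like _2 or _b are one class to them, and where a whole thing is asked for, a point or a joint stands for the part that bears it (a point fixed in the world has none). Each returns a list of dicts, best first, with "confidence" (0 to 1); they miss things now and then, are a little off and sometimes report something else, mostly with a low value. They report only what shows in the picture. A call takes as long as a camera call. They do not tell look-alikes from the thing itself.
- env.spot_in(camera, query): "location" ([x, y, z] in mm, in the coordinates of the camera as it stood for that picture, good to about 4 mm: the middle of the surface that is visible of it).
- env.outline_of(camera, query): "region" (384x512 bool, what is visible of it).
- env.spot_point(camera, query): "location" ([x, y, z] in mm, in the coordinates of the camera as it stood for that picture, good to about 4 mm: a listed point, or the origin of a listed thing).
The state is a dict: "t": time; "q": joint angles; "qvel": joint speeds; "effort": joint torques, N m; "eef_pos": TCP position; "tcp_rot": TCP orientation; "force": force on the tool from outside, world axes, zero at the start; "ft_torque": the same for the moment, N m; "opening": finger opening in mm; "gripper_force": force on a finger pad.
Only numpy, scipy, OpenCV 4.12 (cv2) and the standard library are available. Lean on these libraries where they do the work, as an engineer would, in place of code of your own. Each camera call takes 0.05 s, during which the arm holds its last target. There are 200 camera calls.

### The job

One of the three push-fit fittings on the gas manifold rail stands open. Take the blanking plug (the one with the thick, smooth, flat-topped head) from the grey rack and push it straight down into the open fitting until it snaps in and its flange sits flush on the mouth. Leave the hose connector with the thin ribbed stem in the rack.

Things in the scene. Friction and masses are not known exactly. Their poses are not given: they have to be found in the camera images.
- plug_grip (a point): Blanking plug, bare steel, 60 g, loose, upright in a rack hole; round. Point: centre of its smooth head (26 mm wide, 32 tall), half-way up; z up. Head top 16 mm above it; flange underside (52 mm wide, 5 thick, under the head) 21 below; end of the tube stub 60 below. Stub 39 mm long: end cone 8 mm wide, bead 19, neck 12. Its head centre starts 67 mm over the worktop.
- port_mouth (a point): Open push-fit fitting, steel: centre of its mouth at rim level, 58 mm over the worktop; z up, y along the rail. Slick bell mouth 46 mm wide inside, rim 54, narrowing over 13 mm to a 32 mm bore. Sprung leaves inside hold the plug 13 mm short of home until pushed with 10 to 15 N; then it snaps in and stays. Home: flange on the rim, head centre 21 mm above this point.
- manifold: Fixed aluminium rail, 60 x 250 x 14 mm (y along it), origin under its centre. Three push-fit fittings stand on it in a row, 85 mm apart; one, in any of the three places, is open, the other two are capped already with plugs of the same look, their heads rising to 95 mm over the worktop.
- rack: Fixed grey plastic rack block, 60 x 140 x 46 mm tall (y along it), origin under its centre. Two 27 mm holes, 35 mm either side of its middle along y: one holds the blanking plug, the other the hose connector, both loose with the flange on the rack's top. Lift 45 mm or more to clear.
- barb_centre (a point): Hose connector, bare steel, in the rack's other hole: same flange, but above it a thin ribbed hose stem (14 mm wide, 40 mm tall) in place of the thick head. Point: the stem's centre, half-way up; z up. It stays in the rack.
Not all that is in view belongs to the job. What is shaped like the part that bears plug_grip but green or pink is not meant.

How it is judged (in metres and radians):
At the end, for the whole second after the job is handed in: The blanking plug is locked in the open fitting: its flange is on the rim (head centre less than 25 mm above the mouth's centre, that is a gap under 4 mm, where an unlocked plug stands 13 mm off), within 10 mm of the fitting's axis and upright within 10 degrees (z of plug_grip in the frame of port_mouth between 0.015 and 0.025 m and horizontal distance between plug_grip and port_mouth below 0.01 m and angle between plug_grip's own z axis and vertical below 0.17 rad); the robot touches nothing.
It fails at once if the hose connector is moved more than 30 mm from its place (distance of barb_centre from where it was at the start of the episode above 0.03 m).
It also fails if it takes over 32 s, if anything falls off the work surface, if the arm or the gripper's body presses on something with over 40 N, if the wrist force passes 120 N, or if a joint passes its speed limit or range.

## Working session

There is one attempt and no reset: what is moved stays moved. The work goes in short steps, Python scripts to look and compute and a tool call to move; the robot and the scene stay as the last step left them, time stands still between calls to the robot, and variables do not carry over. Pictures are saved under pics/ and viewed, at most 10 in all, crops included, and the job is handed in when it is done.

Besides the shell and the picture viewer there is one more tool, called as name(argument=value, ...) on one line, values as JSON. arm_command: Moves the arm, as the interface text tells. Its arguments: {"type":"object","properties":{"rows":{"type":"array","items":{"type":"number"}},"squeeze":{"type":"number"}},"required":["rows"]}

```bash
mkdir -p pics; cat > h.py <<'E'
import numpy as np, cv2
from plant import env
def world(cam,p):
    V=np.array(env.get_calibration(cam)["view"]); return (np.linalg.inv(V)@np.r_[p,1])[:3]
def cloud(cam,d):
    c=env.get_calibration(cam); f=192/np.tan(np.radians(c["vfov"])/2)
    v,u=np.mgrid[:384,:512]; P=np.stack([(u-c["cx"])/f*d,-(v-c["cy"])/f*d,-d,np.ones_like(d)],-1)
    return (P@np.linalg.inv(np.array(c["view"])).T)[...,:3]
def pix(cam,w):
    c=env.get_calibration(cam); f=192/np.tan(np.radians(c["vfov"])/2)
    p=np.array(c["view"])@np.r_[w,1]; return np.round([c["cx"]+f*p[0]/-p[2],c["cy"]-f*p[1]/-p[2]])
E
python3 - <<'E'
from h import *
for c in("side","top"):
    k=env.get_calibration(c); print({a:b for a,b in k.items() if a!="view"})
    im,d=env.snapshot(c); cv2.imwrite(f"pics/{c}0.png",im[...,::-1]); np.save(c+".npy",d)
    for q in("plug_grip","port_mouth","barb_centre","manifold","rack"):
        for r in env.spot_point(c,q)[:4]:
            w=world(c,r["location"]); print(c,q,round(r["confidence"],2),w.round(),pix(c,w))
s=env.get_state(); print(s["t"],s["eef_pos"],np.round(s["tcp_rot"],2))
E
```

```text
{'vfov': 50.75168865274717, 'cx': 252.80952298206518, 'cy': 188.8409405167166}
side plug_grip 0.79 [ 520. -382.   62.] [249. 131.]
side plug_grip 0.75 [ 415. -279.   58.] [287. 159.]
side plug_grip 0.65 [ 513. -271.   68.] [245. 154.]
side port_mouth 0.68 [527.  57.  59.] [209. 266.]
side barb_centre 0.7 [ 505. -204.   71.] [244. 171.]
side manifold 0.62 [527.  58.  -1.] [211. 286.]
side rack 0.83 [ 506. -240.    3.] [246. 184.]
{'vfov': 52.612884031003155, 'cx': 261.47573738701254, 'cy': 191.26838513234904}
top plug_grip 0.79 [ 412. -280.   61.] [320. 219.]
top plug_grip 0.69 [ 523. -379.   61.] [360. 172.]
top plug_grip 0.55 [ 512. -272.   62.] [315. 177.]
top port_mouth 0.65 [528.  55.  57.] [178. 172.]
top barb_centre 0.81 [ 503. -198.   75.] [285. 180.]
top manifold 0.75 [527.  55.   1.] [182. 177.]
top rack 0.86 [ 512. -237.   -4.] [298. 182.]
0.6 [198.83419639 697.20926005 218.63876074] [[-0.96  0.27  0.  ]
 [ 0.27  0.96  0.  ]
 [-0.    0.   -1.  ]]
```

```bash
python3 -c "
import cv2,numpy as np
cv2.imwrite('pics/both.png',np.hstack([cv2.imread('pics/top0.png')]))"
```

```text
(no output)
```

View pics/top0.png

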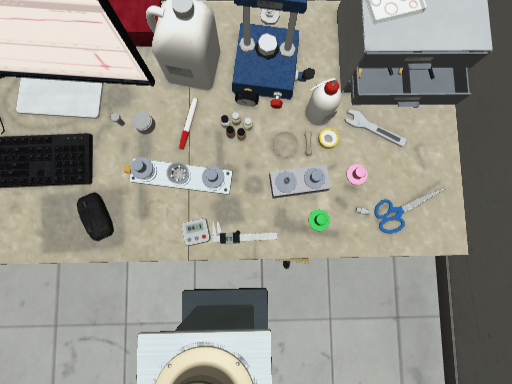

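View pics/side0.png

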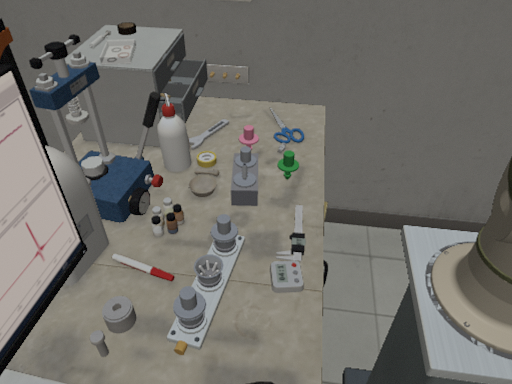

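The top view shows the rack at (299,181) and the manifold at (181,177).

Candidates for the plug, by top-view pixel:
- Steel plug in the rack at (315,177).
- Ribbed connector in the rack at (285,181).
- Pink look-alike at (357,174).
- Green look-alike at (319,220).
- Capped plugs at (142,167) and (213,176).

I choose the steel one at (315,177). The open fitting is the middle one, at (178,173).

```bash
python3 - <<'E'
from h import *
a=cv2.imread('pics/top0.png')[150:205,120:340]; b=cv2.imread('pics/side0.png')[135:345,165:275]
a=cv2.resize(a,None,fx=3.5,fy=3.5,interpolation=2)
b=cv2.resize(b,None,fx=1.8,fy=1.8,interpolation=2)
o=np.zeros((a.shape[0]+b.shape[0],770,3),np.uint8);o[:a.shape[0]]=a[:,:770];o[a.shape[0]:,:b.shape[1]]=b
cv2.imwrite('pics/crop.png',o)
for c in("top","side"):
    P=cloud(c,np.load(c+".npy")); x,y,z=P[...,0],P[...,1],P[...,2]
    def st(n,m): 
        q=P[m]; print(c,n,len(q), (q.mean(0).round(1),q.min(0).round(),q.max(0).round()) if len(q) else'')
    near=lambda X,Y,r:np.hypot(x-X,y-Y)<r
    st("plughead top",near(513,-272,30)&(z>76)); st("plug flange",near(513,-272,40)&(z>48)&(z<55))
    st("barb",near(504,-200,30)&(z>70))
    st("rim",near(527,56,36)&(z>50)&(z<66))
    for Y in(-30,141): st("cap",near(527,Y,45)&(z>86))
    m=(abs(x-507)<70)&(abs(y+237)<90)&(z>38)&(z<49)&~near(413,-280,40)
    print("rack rect",cv2.minAreaRect(P[m][:,:2].astype(np.float32)))
    m=(abs(x-527)<70)&(abs(y-56)<150)&(z>9)&(z<19)
    print("rail rect",cv2.minAreaRect(P[m][:,:2].astype(np.float32)))
E
```

```text
top plughead top 95 (array([ 511.2, -270.1,   82.4]), array([ 499., -282.,   76.]), array([ 523., -258.,   87.]))
top plug flange 276 (array([ 510.3, -270.1,   50.7]), array([ 480., -306.,   48.]), array([ 543., -236.,   55.]))
top barb 29 (array([ 502.3, -200.7,   86. ]), array([ 497., -206.,   74.]), array([ 509., -195.,   93.]))
top rim 206 (array([529.3,  58.1,  55.3]), array([502.,  31.,  50.]), array([554.,  84.,  61.]))
top cap 102 (array([515. , -27.7,  94.5]), array([503., -40.,  88.]), array([528., -16.,  99.]))
top cap 110 (array([539.1, 139.8,  93.9]), array([527., 127.,  86.]), array([551., 154.,  98.]))
rack rect ((507.6103820800781, -236.29031372070312), (60.6768798828125, 140.17007446289062), 6.985970973968506)
rail rect ((528.5679931640625, 64.76078033447266), (265.8318786621094, 60.30508804321289), 81.93386840820312)
side plughead top 80 (array([ 513.7, -268.8,   82.5]), array([ 502., -284.,   76.]), array([ 526., -259.,   86.]))
side plug flange 154 (array([ 512.4, -265.6,   51.4]), array([ 487., -303.,   48.]), array([ 545., -234.,   55.]))
side barb 51 (array([ 505. , -199.9,   82.8]), array([ 499., -206.,   70.]), array([ 512., -195.,   93.]))
side rim 342 (array([531. ,  51.7,  55.5]), array([503.,  29.,  50.]), array([555.,  82.,  60.]))
side cap 145 (array([516.8, -25.1,  93.7]), array([505., -40.,  86.]), array([529., -13.,  98.]))
side cap 226 (array([540.6, 142.6,  93.8]), array([529., 128.,  86.]), array([554., 153.,  97.]))
rack rect ((510.5421447753906, -237.47372436523438), (59.81008529663086, 144.29774475097656), 7.636057376861572)
rail rect ((530.0304565429688, 64.23998260498047), (266.0406799316406, 59.56739044189453), 81.75325012207031)
```

View pics/crop.png

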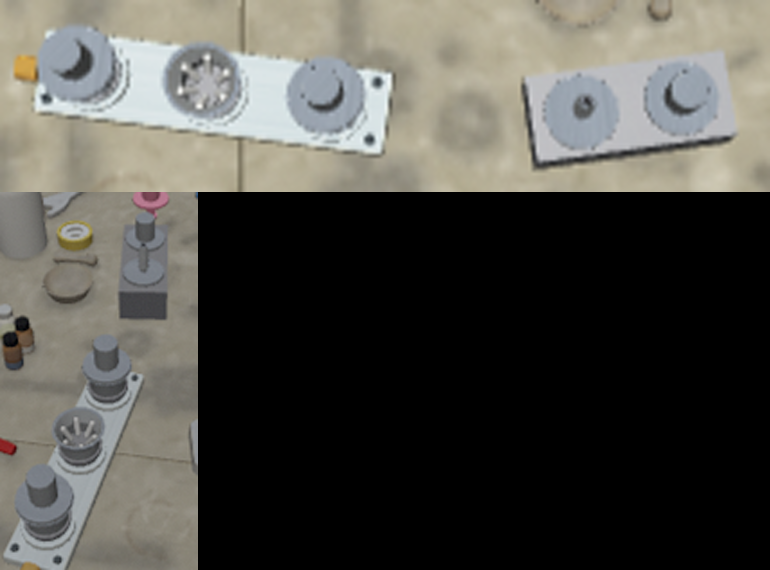

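The crop confirms it. The thick-headed steel plug is in the rack at top-crop (685,90), the ribbed connector is at (583,105), and the open fitting with its leaves is the middle one at (203,82). The measured heights (83, 95, 58) and the 35 mm offsets agree with the description. Next I check for obstacles and plan the travel.

```bash
cat >> h.py <<'E'
def plan(targets,maxs=40,maxr=.12):
    """targets: list of (x,y,z,theta[,n]); theta = world yaw of tool y"""
    s=env.get_state(); p=np.array(s["eef_pos"]); R=np.array(s["tcp_rot"]); th=np.arctan2(R[1,1],R[0,1]); k=0
    for T in targets:
        g=np.array(T[:3]); n=int(max(np.ceil(np.linalg.norm(g-p)/maxs),np.ceil(abs(th-T[3])/maxr),1)); 
        for i in range(n):
            d=(g-p)/(n-i); dr=round(-(T[3]-th)/(n-i),3)
            y=np.array([np.cos(th),np.sin(th),0]); z=np.array([0,0,-1.]); x=np.cross(y,z)
            r=np.round([d@x,d@y,d@z],1); p=p+r[0]*x+r[1]*y+r[2]*z; th-=dr; k+=1
            print(k,r.tolist(),dr, p.round().tolist())
E
python3 - <<'E'
from h import *
for c in("top","side"):
    P=cloud(c,np.load(c+".npy")).reshape(-1,3)
    for y0 in range(-400,800,100):
        m=(P[:,1]>y0)&(P[:,1]<y0+100)&(P[:,2]>110)&(P[:,0]>150)&(P[:,0]<760); q=P[m]
        if len(q)>5: print(c,y0,len(q),q.min(0).round(),q.max(0).round())
plan([(500,200,215,.5),(512.5,-270.5,130,0)])
E
```

```text
top -400 1082 [ 663. -400.  110.] [ 760. -300.  229.]
top -300 597 [ 662. -300.  110.] [ 737. -229.  230.]
top -200 745 [ 357. -117.  970.] [ 357. -117.  970.]
top -100 160 [752. -19. 110.] [760.  -0. 199.]
top 0 588 [718.   0. 110.] [760. 100. 430.]
top 100 4524 [716. 100. 116.] [728. 200. 432.]
top 200 3970 [724. 200. 118.] [735. 300. 421.]
top 300 1642 [731. 300. 117.] [743. 400. 346.]
top 400 160 [739. 400. 118.] [745. 444. 190.]
side -400 659 [ 666. -400.  110.] [ 760. -300.  228.]
side -300 1013 [ 664. -300.  110.] [ 751. -228.  229.]
side -100 166 [755. -17. 110.] [760.  -0. 187.]
side 0 295 [718.   0. 110.] [760. 100. 437.]
side 100 10290 [718. 100. 118.] [733. 200. 438.]
side 200 4140 [725. 200. 118.] [737. 300. 301.]
side 300 40 [733. 300. 119.] [736. 309. 136.]
side 400 808 [390. 496. 631.] [390. 496. 631.]
1 [-28.4, -26.4, 0.2] 0.053 [219.0, 664.0, 218.0]
2 [-29.8, -24.8, 0.2] 0.053 [239.0, 631.0, 218.0]
3 [-31.0, -23.2, 0.2] 0.053 [259.0, 598.0, 218.0]
4 [-32.2, -21.5, 0.3] 0.053 [279.0, 565.0, 218.0]
5 [-33.3, -19.8, 0.2] 0.053 [299.0, 532.0, 218.0]
6 [-34.3, -18.0, 0.3
[... 387 characters left out ...]
8.7, -2.3, 0.3] 0.053 [480.0, 233.0, 215.0]
15 [-38.8, -0.3, 0.2] 0.052 [500.0, 200.0, 215.0]
16 [-34.9, -17.9, 7.1] 0.042 [501.0, 161.0, 208.0]
17 [-35.6, -16.4, 7.1] 0.042 [502.0, 122.0, 201.0]
18 [-36.3, -14.9, 7.1] 0.042 [503.0, 82.0, 194.0]
19 [-36.9, -13.3, 7.1] 0.042 [504.0, 43.0, 187.0]
20 [-37.4, -11.8, 7.1] 0.042 [505.0, 4.0, 180.0]
21 [-37.9, -10.2, 7.1] 0.041 [506.0, -35.0, 172.0]
22 [-38.3, -8.7, 7.1] 0.042 [507.0, -74.0, 165.0]
23 [-38.6, -7.0, 7.1] 0.041 [508.0, -114.0, 158.0]
24 [-38.8, -5.5, 7.1] 0.042 [509.0, -153.0, 151.0]
25 [-39.0, -3.8, 7.0] 0.041 [510.0, -192.0, 144.0]
26 [-39.2, -2.2, 7.1] 0.042 [511.0, -231.0, 137.0]
27 [-39.2, -0.6, 7.0] 0.041 [512.0, -270.0, 130.0]
```

arm_command(rows=[1,-28,-26,0,0.053,1,-30,-25,0,0.053,1,-31,-23,0,0.053,1,-32,-22,0,0.053,1,-33,-20,0,0.053])

```text
t: 1.02
eef_pos: [299.1, 529.9, 218.8]
tcp_rot: [[-0.855, 0.519, 0.0], [0.519, 0.855, 0.0], [-0.0, 0.0, -1.0]]
force: [0.8, 0.6, -0.4]
opening: 93.0
gripper_force: 0.0
```

arm_command(rows=[1,-34,-18,0,0.053,1,-35,-16,0,0.053,1,-36,-14,0,0.053,1,-37,-12,0,0.053,1,-37,-10,0,0.053])

```text
t: 1.43
eef_pos: [399.9, 365.5, 219.0]
tcp_rot: [[-0.689, 0.725, 0.001], [0.725, 0.689, 0.001], [0.0, 0.001, -1.0]]
force: [0.6, -0.1, -0.8]
opening: 93.0
gripper_force: 0.0
```

arm_command(rows=[1,-38,-8,0,0.053,1,-38,-6,0,0.053,1,-38,-4,0,0.053,1,-39,-2,0,0.053,1,-39,0,0,0.053])

```text
t: 1.85
eef_pos: [501.6, 200.8, 219.0]
tcp_rot: [[-0.476, 0.88, 0.001], [0.88, 0.476, 0.0], [0.0, 0.001, -1.0]]
force: [0.8, -0.8, -0.0]
opening: 92.9
gripper_force: 0.0
```

arm_command(rows=[1,-35,-18,7,0.042,1,-36,-16,7,0.042,1,-36,-15,7,0.042,1,-37,-13,7,0.042,1,-37,-12,7,0.042])

```text
t: 2.27
eef_pos: [505.9, 4.8, 183.6]
tcp_rot: [[-0.282, 0.959, 0.001], [0.959, 0.282, 0.0], [-0.0, 0.001, -1.0]]
force: [0.3, 1.1, -0.1]
opening: 93.2
gripper_force: 0.0
```

arm_command(rows=[1,-38,-10,7,0.042,1,-38,-9,7,0.042,1,-38,-7,7,0.042,1,-38,-5,7,0.042])

```text
t: 2.6
eef_pos: [509.5, -150.6, 155.6]
tcp_rot: [[-0.118, 0.993, 0.001], [0.993, 0.118, -0.0], [-0.0, 0.001, -1.0]]
force: [0.7, 1.2, 0.0]
opening: 93.0
gripper_force: 0.0
```

```bash
python3 - <<'E'
from h import *
s=env.get_state(); print(s["t"],s["eef_pos"],s["q"],s["force"])
plan([(512.5,-270.5,130,0)])
E
```

```text
2.6 [ 509.5197136  -150.58025359  155.56424303] [-0.03728645  0.47217008  0.30667784  2.11709258 -0.25144741  0.58534714
  0.56651368] [0.73298846 1.1641747  0.03095753]
1 [-29.9, -2.8, 6.4] 0.03 [510.0, -181.0, 149.0]
2 [-29.9, -1.9, 6.4] 0.029 [511.0, -211.0, 143.0]
3 [-30.0, -1.0, 6.4] 0.03 [512.0, -241.0, 136.0]
4 [-29.9, -0.1, 6.4] 0.029 [513.0, -270.0, 130.0]
```

arm_command(rows=[1,-30,-3,6,0.03,1,-30,-2,6,0.03,1,-30,-1,7,0.03,1,-30,0,6,0.028,1,0,0,0,0])

```text
t: 3.02
eef_pos: [511.9, -275.4, 130.2]
tcp_rot: [[0.006, 1.0, 0.0], [1.0, -0.006, -0.004], [-0.004, 0.0, -1.0]]
force: [-0.1, -0.1, 1.7]
opening: 92.9
gripper_force: 0.0
```

```bash
python3 - <<'E'
from h import *
s=env.get_state(); print(s["t"],s["eef_pos"])
im,d=env.snapshot("side"); cv2.imwrite("pics/s1.png",cv2.resize(im[60:230,170:340,::-1],None,fx=3.5,fy=3.5)); P=cloud("side",d)
m=(np.hypot(P[...,0]-513,P[...,1]+270)<22)&(P[...,2]>60)&(P[...,2]<88); print(P[m].mean(0),P[m].min(0),P[m].max(0))
plan([(512.5,-270.5,55,0)])
E
```

```text
3.0167 [ 511.88838273 -275.42451236  130.19205227]
[ 512.93501627 -266.17076026   76.37256575] [ 501.55329838 -282.58776747   60.2075721 ] [ 525.85524923 -257.53304492   86.58127719]
1 [0.9, 0.2, 37.6] -0.001 [512.0, -271.0, 93.0]
2 [0.9, 0.3, 37.7] -0.002 [513.0, -270.0, 55.0]
```

View pics/s1.png

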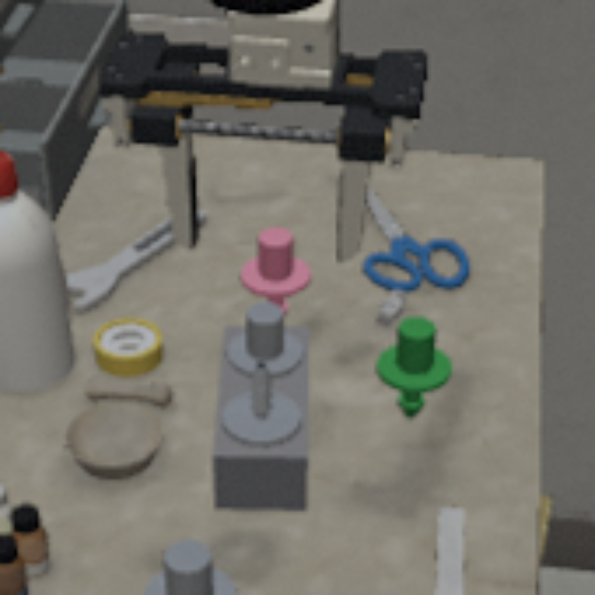

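The picture shows the gripper straddling the steel plug (265,330 in the crop), one finger on each side in x, with the barb at (260,390) clear. I go down and grip.

arm_command(rows=[1,1,0,20,0,1,1,1,20,0,1,0,0,20,0,1,0,0,15,0,1,0,0,0,0])

```text
t: 3.48
eef_pos: [512.8, -264.8, 53.4]
tcp_rot: [[-0.004, 1.0, -0.003], [1.0, 0.004, 0.002], [0.002, -0.003, -1.0]]
force: [-0.5, -0.6, 0.1]
opening: 92.9
gripper_force: 0.0
```

arm_command(rows=[-1,0,0,0,0,-1,0,0,0,0,-1,0,0,0,0,-1,0,0,0,0,-1,0,0,0,0], squeeze=40)

```text
t: 3.9
eef_pos: [514.1, -266.9, 56.5]
tcp_rot: [[-0.002, 1.0, 0.001], [1.0, 0.002, -0.0], [-0.0, 0.001, -1.0]]
force: [0.1, 0.2, -0.2]
opening: 64.0
gripper_force: 0.0
```

arm_command(rows=[-1,0,0,0,0,-1,0,0,0,0,-1,0,0,0,0,-1,0,0,0,0,-1,0,0,0,0])

```text
t: 4.32
eef_pos: [513.6, -266.9, 55.7]
tcp_rot: [[-0.002, 1.0, 0.0], [1.0, 0.002, 0.0], [0.0, 0.0, -1.0]]
force: [-0.8, 1.2, -0.2]
opening: 31.0
gripper_force: 0.0
```

arm_command(rows=[-1,-3,0,0,0,-1,0,0,0,0,-1,0,0,0,0,-1,0,0,0,0,-1,0,0,0,0])

```text
t: 4.73
eef_pos: [513.6, -269.9, 55.6]
tcp_rot: [[-0.002, 1.0, -0.0], [1.0, 0.002, 0.0], [0.0, -0.0, -1.0]]
force: [0.5, -0.0, -0.1]
opening: 25.8
gripper_force: 40.0
```

arm_command(rows=[-1,0,0,-4,0,-1,0,0,-10,0,-1,0,0,-20,0,-1,0,0,-20,0,-1,0,0,-20,0])

```text
t: 5.15
eef_pos: [513.5, -269.9, 131.2]
tcp_rot: [[-0.002, 1.0, -0.0], [1.0, 0.002, -0.0], [-0.0, -0.0, -1.0]]
force: [0.4, 0.1, -0.2]
opening: 25.2
gripper_force: 40.0
```

arm_command(rows=[-1,0,0,-25,0,-1,0,0,-25,0,-1,0,0,-5,0,-1,0,0,0,0])

```text
t: 5.48
eef_pos: [514.5, -270.2, 187.1]
tcp_rot: [[-0.002, 1.0, 0.004], [1.0, 0.002, -0.001], [-0.001, 0.004, -1.0]]
force: [-0.7, -1.0, -0.8]
opening: 25.0
gripper_force: 40.0
```

```bash
python3 - <<'E'
from h import *
s=env.get_state(); print(s["t"],s["eef_pos"],s["opening"],s["gripper_force"])
im,d=env.snapshot("side"); cv2.imwrite("pics/s2.png",cv2.resize(im[40:240,170:340,::-1],None,fx=3,fy=3)); P=cloud("side",d)
r=np.hypot(P[...,0]-s["eef_pos"][0],P[...,1]-s["eef_pos"][1]); m=(r<32)&(P[...,2]<s["eef_pos"][2]-1)&(P[...,2]>95)
print(P[m].mean(0),P[m].min(0),P[m].max(0))
plan([(528,57.5,185,0)])
E
```

```text
5.4833 [ 514.52891256 -270.23214282  187.1160998 ] 25.0173205123254 39.99986708164215
[ 514.07481619 -262.81573868  173.95989066] [ 489.7216808  -279.13628902  139.97384518] [ 540.39249388 -246.44761797  185.77471285]
1 [36.4, 1.6, 0.1] 0.0 [515.0, -233.0, 186.0]
2 [36.4, 1.7, 0.1] 0.0 [517.0, -197.0, 185.0]
3 [36.4, 1.6, 0.1] 0.0 [519.0, -161.0, 185.0]
4 [36.3, 1.7, 0.1] 0.0 [520.0, -124.0, 185.0]
5 [36.4, 1.6, 0.0] 0.0 [522.0, -88.0, 185.0]
6 [36.3, 1.7, 0.1] 0.001 [523.0, -52.0, 185.0]
7 [36.4, 1.6, 0.0] 0.0 [525.0, -15.0, 185.0]
8 [36.3, 1.6, 0.1] 0.001 [526.0, 21.0, 185.0]
9 [36.4, 1.6, 0.0] 0.0 [528.0, 58.0, 185.0]
```

View pics/s2.png

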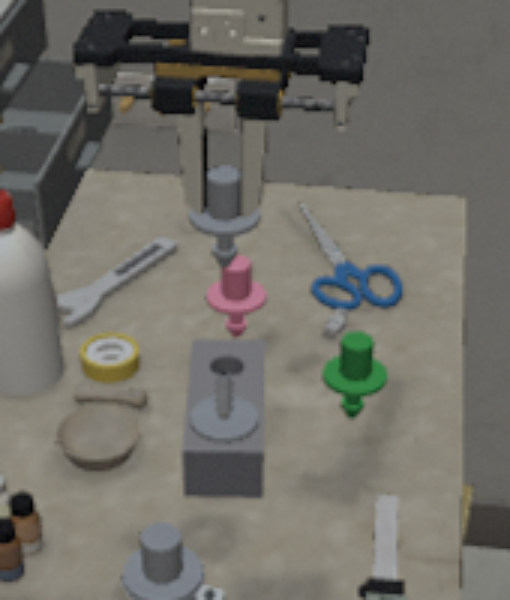

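The plug is held upright (223,200 in the crop), its rack hole is empty, and the hose connector has not moved. Next I carry it to the fitting, with the stub end about 40 mm above the caps.

arm_command(rows=[-1,20,1,0,0,-1,30,2,0,0,-1,36,2,0,0,-1,36,2,0,0,-1,36,2,0,0])

```text
t: 5.95
eef_pos: [521.3, -110.3, 183.4]
tcp_rot: [[-0.001, 1.0, -0.002], [1.0, 0.001, 0.0], [0.0, -0.002, -1.0]]
force: [0.6, -0.7, -0.8]
opening: 25.5
gripper_force: 40.0
```

arm_command(rows=[-1,36,1,0,0,-1,36,2,0,0,-1,36,1,0,0,-1,30,1,0,0,-1,20,0,0,0])

```text
t: 6.37
eef_pos: [526.1, 49.8, 183.3]
tcp_rot: [[-0.005, 1.0, -0.002], [1.0, 0.005, 0.0], [0.0, -0.002, -1.0]]
force: [0.9, -0.1, -1.6]
opening: 25.2
gripper_force: 40.0
```

arm_command(rows=[-1,11,0,0,0,-1,0,0,0,0,-1,0,0,0,0,-1,0,0,0,0])

```text
t: 6.7
eef_pos: [526.8, 55.3, 184.4]
tcp_rot: [[-0.0, 1.0, -0.001], [1.0, 0.0, -0.001], [-0.001, -0.001, -1.0]]
force: [0.6, -0.5, -0.2]
opening: 25.3
gripper_force: 40.0
```

```bash
python3 - <<'E'
from h import *
s=env.get_state(); print(s["t"],s["eef_pos"],s["opening"])
im,d=env.snapshot("side"); cv2.imwrite("pics/s3.png",cv2.resize(im[150:350,130:300,::-1],None,fx=3,fy=3)); P=cloud("side",d)
e=s["eef_pos"]; r=np.hypot(P[...,0]-e[0],P[...,1]-e[1])
f=lambda m:(P[m].mean(0).round(1),P[m].min(0).round(1),P[m].max(0).round(1))
print("stub",f((r<30)&(P[...,2]<e[2]-14)&(P[...,2]>110))); print("flange+",f((r<40)&(P[...,2]<e[2]-1)&(P[...,2]>e[2]-12)))
print("rim",f((np.hypot(P[...,0]-528,P[...,1]-57)<36)&(P[...,2]>50)&(P[...,2]<64)))
for Y in(-30,141): print("cap",f((np.hypot(P[...,0]-527,P[...,1]-Y)<45)&(P[...,2]>88)&(P[...,2]<100)))
for r in env.spot_point("side","port_mouth")[:2]+env.spot_point("side","plug_grip")[:4]: print(r["confidence"],world("side",r["location"]).round(1))
E
```

```text
6.7 [526.7568362   55.33079047 184.3663126 ] 25.259122832001136
stub (array([525.5,  56.8, 149. ]), array([518.2,  49.7, 138.9]), array([534.6,  60.9, 155. ]))
flange+ (array([525.2,  66.5, 179.6]), array([501.4,  46. , 174.9]), array([551.7,  77.7, 183.3]))
rim (array([530.8,  51.4,  55.5]), array([503.4,  28.9,  50. ]), array([555.6,  83. ,  60.9]))
cap (array([514.4, -24.8,  94.2]), array([505.1, -38.9,  88.2]), array([524.8, -14.5,  98.2]))
cap (array([540.6, 142.1,  94.3]), array([528.3, 126.9,  88.1]), array([553.3, 153. ,  97.3]))
0.72 [530.2  56.   56.5]
0.83 [ 417.  -277.7   61.3]
0.71 [ 520.  -377.6   61.5]
0.67 [527.4  52.8 193.1]
```

View pics/s3.png

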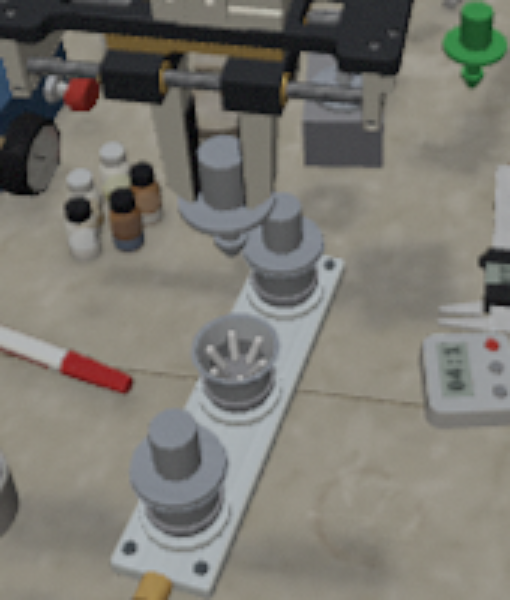

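The plug hangs upright over the middle fitting; in the crop the stub tip is at (230,245) and the mouth at (237,350). In side-camera coordinates it is about 2–3 mm short in x and 1 mm short in y, so I correct that and descend.

arm_command(rows=[-1,1,2,10,0,-1,0,0,25,0,-1,0,0,25,0,-1,0,0,15,0,-1,0,0,0,0], squeeze=60)

```text
t: 7.27
eef_pos: [527.4, 57.4, 106.5]
tcp_rot: [[-0.001, 1.0, -0.004], [1.0, 0.001, -0.001], [-0.001, -0.004, -1.0]]
force: [0.6, -0.6, -1.1]
opening: 25.0
gripper_force: 60.0
```

arm_command(rows=[-1,0,0,8,0,-1,0,0,7,0,-1,0,0,5,0,-1,0,0,4,0,-1,0,0,0,0])

```text
t: 7.68
eef_pos: [528.9, 58.2, 85.3]
tcp_rot: [[-0.002, 1.0, -0.0], [1.0, 0.002, -0.0], [-0.0, -0.0, -1.0]]
force: [-0.6, 0.8, -1.2]
opening: 25.1
gripper_force: 60.0
```

arm_command(rows=[-1,0,0,3,0,-1,0,0,3,0,-1,0,0,3,0])

```text
t: 7.93
eef_pos: [529.7, 58.6, 77.2]
tcp_rot: [[-0.002, 1.0, 0.002], [1.0, 0.002, 0.001], [0.001, 0.002, -1.0]]
force: [0.2, 0.4, 8.4]
opening: 25.5
gripper_force: 60.0
```

arm_command(rows=[-1,0,0,3,0,-1,0,0,3,0,-1,0,0,2,0,-1,0,0,0,0])

```text
t: 8.27
eef_pos: [529.1, 58.5, 68.4]
tcp_rot: [[-0.002, 1.0, 0.0], [1.0, 0.002, 0.0], [0.0, 0.0, -1.0]]
force: [0.9, 2.0, -1.1]
opening: 25.3
gripper_force: 60.0
```

arm_command(rows=[-1,0,0,1,0,-1,0,0,1,0,-1,0,0,0,0])

```text
t: 8.52
eef_pos: [529.3, 58.5, 68.1]
tcp_rot: [[-0.002, 1.0, 0.001], [1.0, 0.002, 0.001], [0.001, 0.001, -1.0]]
force: [-3.0, 2.6, 24.6]
opening: 25.0
gripper_force: 60.0
```

The flange is bottomed: 24.6 N at the home height. I release and retreat.

arm_command(rows=[-1,0,0,-2,0,0,0,0,0,0,0,0,0,0,0,0,0,0,0,0,0,0,0,0,0])

```text
t: 8.93
eef_pos: [528.9, 57.9, 68.5]
tcp_rot: [[-0.002, 1.0, -0.0], [1.0, 0.002, -0.0], [-0.0, -0.0, -1.0]]
force: [0.4, 0.6, -0.2]
opening: 45.0
gripper_force: 0.0
```

arm_command(rows=[0,0,0,-5,0,0,0,0,-20,0,0,0,0,-25,0,0,0,0,-30,0,0,0,0,-30,0])

```text
t: 9.35
eef_pos: [528.5, 57.8, 179.8]
tcp_rot: [[-0.002, 1.0, -0.001], [1.0, 0.002, -0.001], [-0.001, -0.001, -1.0]]
force: [0.2, 1.4, 0.1]
opening: 46.4
gripper_force: 0.0
```

```bash
python3 - <<'E'
from h import *
s=env.get_state(); print(s["t"],s["eef_pos"],s["opening"],s["force"])
im,d=env.snapshot("side"); cv2.imwrite("pics/s4.png",cv2.resize(im[150:350,130:300,::-1],None,fx=3,fy=3)); P=cloud("side",d)
f=lambda m:(P[m].mean(0).round(1),P[m].min(0).round(1),P[m].max(0).round(1))
for X,Y in((515,-26),(528,57),(540,141)): print("head",f((np.hypot(P[...,0]-X,P[...,1]-Y)<22)&(P[...,2]>88)&(P[...,2]<115)))
E
```

```text
9.35 [528.48134754  57.80899493 179.82932527] 46.407361521822295 [0.22106945 1.42066002 0.1061111 ]
head (array([512.3, -22.6,  93.5]), array([505.2, -37.8,  88.4]), array([527.3, -15. ,  97. ]))
head (array([528.2,  57.4,  94.9]), array([516.4,  43.5,  88.1]), array([541. ,  68.4,  98.7]))
head (array([540.7, 142.1,  94.2]), array([528.6, 128.3,  88. ]), array([553.2, 153.7,  97.7]))
```

View pics/s4.png

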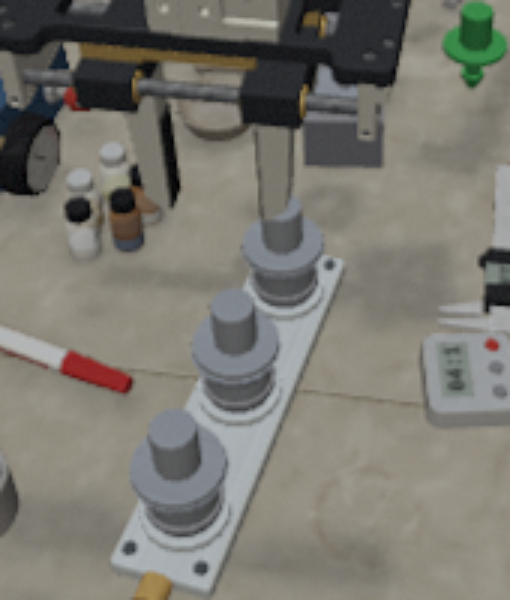

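The plug is seated in the middle fitting (235,345 in the crop). Its head is level with its neighbours at about 95 mm, it stands upright, and the gripper is clear.

```bash
python3 -c "
from plant import env
print(env.job_done())"
```

```text
the job is handed in; nothing more can be done
None
```

The blanking plug is snapped into the open middle fitting with its flange on the rim, the hose connector is still in the rack, and the job was handed in at about 9.4 s; the hand-in returned no verdict.

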